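# Balance a centrifuge rotor and put its lid on

### The job

The six-place centrifuge rotor on its bench stand holds only one capped tube, so it is out of balance. Take the matching long tube from the tube block and push it fully home in the slanting pocket directly opposite the loaded one, then set the rotor's lid over the centre stud so that it sits flat on the rim, and let go. Leave the loaded tube in its pocket, the short tube in the block, and the bottle and timer where they are.

Things in the scene. Friction and masses are not known exactly. Their poses are not given: they have to be found in the camera images.
- rotor: aluminium centrifuge rotor, 230 mm wide, 116 mm high, on a grey stand fixed to the bench; does not turn. Origin on its vertical centre axis at bench height, z up. Six equal pockets 60 degrees apart, the first towards its own +x; one holds the loaded tube. The mouths lie in a conical dish that rises outward at 30 degrees to a flat rim, 80 to 88 mm from the axis, 116 mm above the bench
- mouth_centre (a point): point on the rotor's axis level with the centres of the pocket mouths, 108 mm above the bench; each mouth's centre is 66 mm from here. A pocket is a round 20 mm bore, its mouth slightly chamfered, 70 mm deep along its axis to a flat floor. It slants 30 degrees from vertical: going down it runs straight outward from the rotor's axis, so a tube's top leans to the centre
- stud_tip (a point): rounded tip of the upright stud on the rotor's centre axis, 144 mm above the bench; the stud is 12 mm in diameter and bare for 39 mm below its tip, down to a 24 mm collar
- loaded_tube: capped tube already in the rotor, same kind and size as the long tube, loose in its pocket, about 40 mm of it showing above the mouth. Origin at the tip of its round bottom, z along its axis towards the cap. It leans on the pocket's outer wall; its bottom tip is about 102 mm from the rotor's axis, 48 mm above the bench
- long_tube: the tube to load: rigid plastic, capped, round bottom; body 16.5 mm diameter, grey cap 22 mm diameter and 18 mm long, 110 mm long in all, about 30 g. Origin at the tip of its bottom, z along its axis to the cap. Starts upright in the tube block, bottom 7 mm and cap top 117 mm above the bench. Fully home in a pocket, about 40 mm of it shows above the mouth
- short_tube: a like tube with the same cap but only 90 mm long, the wrong one; upright in the same block, cap top 97 mm above the bench. Origin at the tip of its round bottom
- tube_block: white plastic block 72 x 140 x 55 mm with a low plinth 77 x 145 mm, fixed to the bench, with two rows of four upright holes (18.5 mm wide, 48 mm deep, 34 mm apart), open at the top; origin in the middle of its underside, its own y along the 140 mm. Two holes are filled, by the long and the short tube, 68 mm apart in one row
- lid: loose domed aluminium rotor lid, 176 mm across, about 350 g, rim down on the bench, black knob in the middle. Origin at the centre of the rim's underside, z up; domed top 42 mm above it. Inside there are about 6 mm of room over tubes that are fully home. Seated, its origin is on the rotor's axis, 116 mm above the bench
- lid_knob (a point): grip point of the lid's upright round black knob (34 mm diameter), on the lid's axis 64 mm above its rim's underside; the knob's top is 8 mm above this point, the dome 22 mm below it
- lid_sleeve (a point): open lower end of the sleeve under the lid that goes over the rotor's stud: on the lid's axis, 3 mm above its rim's underside, bore 15 mm, 33 mm deep
- bottle: small white bottle with a screw cap, 48 mm diameter, 85 mm high, bystander; origin at the centre of its underside
- timer: white digital bench timer, 24 x 62 x 58 mm, bystander; origin at the centre of its underside

How it is judged:
By the outcome, as a careful person would: the job done as asked, in the order asked, and still so for the second after the job is handed in, with the robot touching nothing.
It also fails if it takes over 58 s, if anything falls off the work surface, if the arm or the gripper's body presses on something with over 40 N, if the wrist force passes 120 N, or if a joint passes its speed limit or range.

### The arm

A 7-joint arm with a two-finger parallel gripper is mounted at the origin on a cart in front of the work surface, level with it; the furniture and walls round the work are solid. World frame = base frame: x ahead of the robot, y to its left, z up, the work surface at z = 0. Lengths are in m, angles in rad, forces in N, time in s.
With the tool pointing down it reaches from about 0.425 to 0.8 m from the base axis. Payload 8.3 kg.
Tool frame: the origin (TCP) lies at the very end of the fingers, on their centre line; the grasp point (between the pads) lies 19 mm behind it; z points along the fingers, y is the line along which they close (so a half turn about z gives the same grasp; the last joint's range is limited). The gripper opens to 85 mm and grips with 20 to 120 N. Pads are 22 mm wide; open, the fingers measure 114 mm over their backs; the gripper's body (76 mm by 85 mm) begins 54 mm behind the grasp point. The pads swing forward as they close: fully open they stand 13 mm farther back than shut.
Start: joints at [-1.192, 0.383, 0.016, 1.37, -0.006, 1.388, -0.046], TCP at [0.267, 0.565, 0.231] pointing down, gripper open.
Joint ranges: [-2.95, 2.95], [-0.25, 2.06], [-1.52, 1.56], [0.18, 2.33], [-1.44, 4.58], [0.02, 2.06], [-3.01, 3.01]. Speed limits (rad/s): [2.39, 2.39, 3.01, 3.01, 3.14, 3.14, 3.14].

### API

Orientations are given as a rotation vector (axis times angle).
In Python, from station import arm, eyes, job gives the robot as it stands (arm), with the cameras (eyes) and the job (job).
- The arm moves only by the shell command python3 inch.py, which reads ROWS from standard input. ROWS is a JSON object with one list for each field, all of the same length, 1 to 8, a row being the entries at one place: tx, ty, tz (the shift in a scale on which 1.0 is 750 mm), yaw (a turn about the tool's z in a scale on which 1.0 is 2 pi rad), jaw (the finger opening in m); each row is the pose to reach, as a shift and turn from the pose commanded when the command began, along the tool's axes at that moment; what a row does not reach only later rows make up. A row lasts 1/8 s, in which the tool goes at most 0.0625 m and 0.188 rad, less where a joint would pass 70% of its speed; a pose out of reach is approached as far as the arm can. The fingers move at their own pace and stop on an object; the grip force is fixed at half the most. Time passes only in rows, so rows that do not move let the fingers close. It prints the time, the measured TCP pose, the force, the opening and the grip force at its end. No shift or turn number may pass 1 either way. Input that does not fit is refused with a message, and nothing moves.
- arm.read_state(): the state, without advancing time (a new reading comes with each control period).
- eyes.snapshot(name): name is "scene" or "top"; returns the picture (400x640x3 uint8, red, green, blue); there is no depth.
- eyes.camera_params(name): a dict with "camera_matrix" (3x3 intrinsics, pixels), "extrinsics" (4x4, takes a point from camera to world coordinates). Camera axes: x right, y up, looking along -z (the intrinsics and any distortion apply to the point x, -y, -z); pixel columns grow to the right and rows downward; lengths in m; the calibration is good to about 2 mm. A picture is of the moment at which its call begins. camera_params takes no time and is no camera call.
- job.close_job(): hands the job in; it is judged then, once.
The state is a dict: "time": time; "joints": joint angles; "qd": joint speeds; "joint_torque": joint torques, N m; "tcp_pos": TCP position; "orientation": TCP orientation; "wrist_force": force on the tool from outside, world axes, zero at the start; "wrist_torque": the same for the moment, N m; "grip_width": finger opening in m; "finger_force": force on a finger pad.
Only numpy, scipy, OpenCV 4.12 (cv2) and the standard library are available. Lean on these libraries where they do the work, as an engineer would, in place of code of your own. Each camera call takes 0.05 s, during which the arm holds its last target. There are 200 camera calls.

## Working session

There is one attempt and no reset: what is moved stays moved. The work goes in short steps, Python scripts to look and compute and a shell command to move; the robot and the scene stay as the last step left them, time stands still between calls to the robot, and variables do not carry over. Pictures are saved under pics/ and viewed, at most 10 in all, crops included, and the job is handed in when it is done.

```bash
ls; mkdir -p pics
python3 - <<'E'
from station import arm, eyes, job
import cv2,numpy as np
for n in("scene","top"):
    cv2.imwrite(f"pics/{n}0.png",eyes.snapshot(n)[:,:,::-1]); p=eyes.camera_params(n); print(n,p)
s=arm.read_state();print(s['time'],s['tcp_pos'],s['orientation'],s['grip_width'],s['joints'])
E
```

```text
inch.py
pics
station.py
scene {'camera_matrix': array([[416.70474852,   0.        , 317.89487126],
       [  0.        , 416.70474852, 198.7429845 ],
       [  0.        ,   0.        ,   1.        ]]), 'extrinsics': array([[ 0.60800215,  0.45791092, -0.64857612, -0.18414987],
       [-0.79367061,  0.32945907, -0.51141342, -0.57062234],
       [-0.0205025 ,  0.82569626,  0.56374226,  0.75104372],
       [ 0.        ,  0.        ,  0.        ,  1.        ]])}
top {'camera_matrix': array([[413.83336963,   0.        , 329.82438575],
       [  0.        , 413.83336963, 195.30174364],
       [  0.        ,   0.        ,   1.        ]]), 'extrinsics': array([[-0.02358689,  0.98612167, -0.16434022,  0.35932796],
       [-0.99952879, -0.02649151, -0.0155049 ,  0.0103734 ],
       [-0.01964333,  0.16389707,  0.98628185,  1.30656463],
       [ 0.        ,  0.        ,  0.        ,  1.        ]])}
0.1 [0.26701112 0.56460814 0.23039044] [-6.88214400e-01 -3.06493508e+00  2.68345529e-03] 0.0853216367797917 [-1.19192273  0.38416815  0.0164062   1.37100469 -0.00629287  1.38821156
 -0.04652423]
```

View pics/scene0.png

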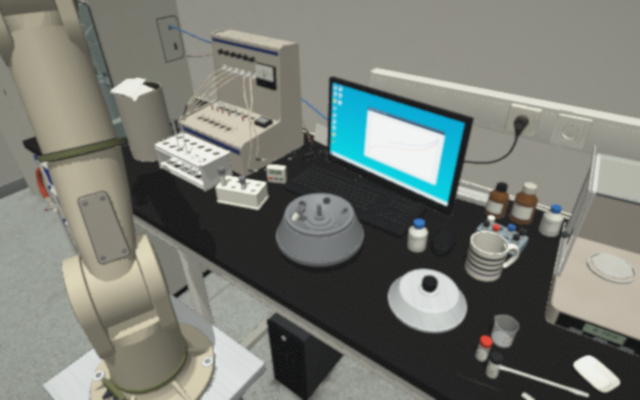

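View pics/top0.png

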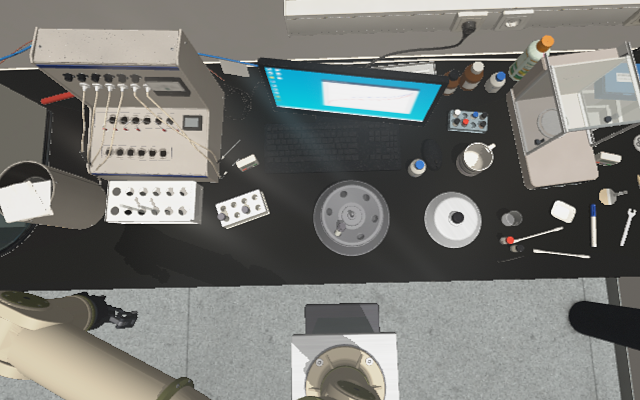

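The scene view shows the block near (243,192), the rotor near (320,230) and the lid near (428,298). In the top view they are at (242,209), (351,218) and (453,219). I'll enlarge these.

```bash
cat > h.py <<'E'
from station import arm, eyes, job
import cv2,numpy as np
from scipy.spatial.transform import Rotation as R
def ray(n,u,v):
    p=eyes.camera_params(n);E=p['extrinsics'];d=np.linalg.inv(p['camera_matrix'])@[u,v,1]
    return E[:3,3],E[:3,:3]@[d[0],-d[1],-d[2]]
def at(n,u,v,z):
    o,d=ray(n,u,v);return (o+d*(z-o[2])/d[2]).round(4)
def pix(n,P):
    p=eyes.camera_params(n);E=p['extrinsics'];c=E[:3,:3].T@(np.asarray(P)-E[:3,3]);q=p['camera_matrix']@[c[0],-c[1],-c[2]];return q[:2]/q[2]
def crop(im,x,y,w,h,W,H):
    c=cv2.resize(im[y:y+h,x:x+w],(W,H),interpolation=cv2.INTER_CUBIC)
    k=W/w
    for i in range(0,w,10): 
        L=6 if i%50 else 12
        cv2.line(c,(int((i+.5)*k),0),(int((i+.5)*k),L),(0,0,255),1); cv2.putText(c,str(x+i),(int((i+.5)*k)-8,22),0,.3,(0,255,255),1)
    for i in range(0,h,10):
        cv2.line(c,(0,int((i+.5)*k)),(6,int((i+.5)*k)),(0,0,255),1); cv2.putText(c,str(y+i),(8,int((i+.5)*k)+3),0,.3,(0,255,255),1)
    return c
E
python3 - <<'E'
from h import *
t=cv2.imread('pics/top0.png');s=cv2.imread('pics/scene0.png')
a=np.hstack([crop(t,210,180,66,50,396,300),crop(t,308,175,88,66+22,300,300)[:, :]])
b=np.hstack([crop(s,210,165,66,50,396,300),crop(s,270,185,100,100,300,300)])
cv2.imwrite('pics/c1.png',np.vstack([a,b]))
E
```

```text
(no output)
```

View pics/c1.png

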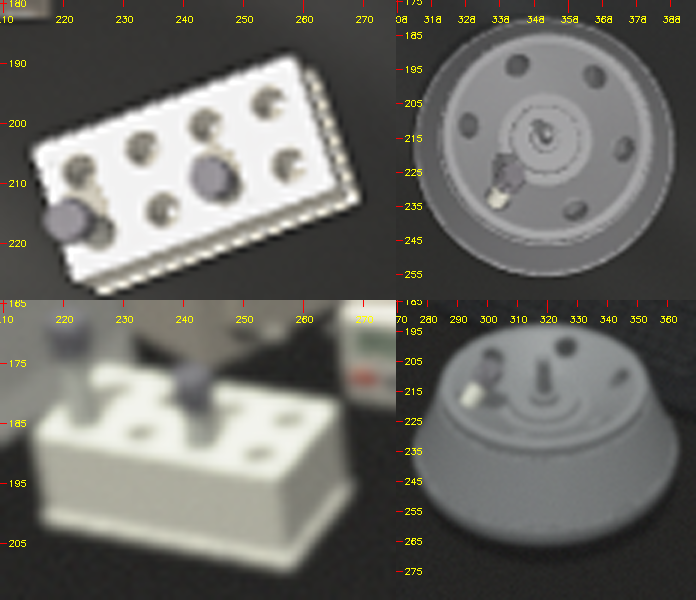

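The crops show the following:
- **Long tube:** its cap is the left one, at top (220.8,216), and its parallax shift from its hole is the larger of the two.
- **Loaded tube:** it sits in the lower-left pocket, top (337,230).
- **Target mouth:** it is at top (366,196).

Next I'll fit the positions.

Run:
```python
from h import *
from scipy.optimize import least_squares as ls
t=cv2.imread('pics/top0.png');s=cv2.imread('pics/scene0.png')
# rotor: mouths top (crop scale 300/88)
m=[(343,193),(366,196.3),(328.8,211.3),(374.5,218),(360,236)]
W=np.array([at('top',*p,.108)[:2] for p in m])
def f(q,W=W):
    r=[]
    a=q[2]+np.arange(6)*np.pi/3;M=q[:2]+.066*np.c_[np.cos(a),np.sin(a)]
    return np.concatenate([w-M[np.argmin(np.linalg.norm(M-w,axis=1))] for w in W])
c0=W.mean(0)
for a0 in(0,.3,.6,.9):
    r=ls(f,[*at('top',351,216,.108)[:2],a0]);print('rotor',r.x,r.cost**.5*1000)
    if a0==0 or r.cost<b.cost:b=r
print('stud top',at('top',350.5,214,.144),'scene tip',at('scene',318.5,205.5,.144))
print('tgt mouth',W[1],'scene mouths',at('scene',326.3,200,.108),at('scene',345,211,.108),at('scene',301.5,203,.108))
# block
h=[(222.5,208),(233,204.3),(243.5,200.3),(254,196.5),(226,218),(236.6,214.3),(257.5,207)]
g=np.array([(0,0),(1,0),(2,0),(3,0),(0,1),(1,1),(3,1)])*.034
H=np.array([at('top',*p,.055)[:2] for p in h])
def fb(q):
    c,S=np.cos(q[2]),np.sin(q[2]);G=g*[1,-1];return (q[:2]+G@np.array([[c,S],[-S,c]])-H).ravel()
r=ls(fb,[*H[0],-1.2]);print('block',r.x,(r.fun*1000).round(1))
c,S=np.cos(r.x[2]),np.sin(r.x[2]);print('long hole',r.x[:2]+np.array([0,-.034])@np.array([[c,S],[-S,c]]))
print('cap top',at('top',220.8,216,.117),at('scene',221.2,170.5,.117),'alt if short',at('top',220.8,216,.097),'other',at('top',244.6,209.3,.097),at('top',244.6,209.3,.117))
a=crop(t,418,183,72,72,400,400);bb=crop(s,380,260,95,75,400,316)
o=np.zeros((400,800,3),np.uint8);o[:,:400]=a;o[:316,400:]=bb;cv2.imwrite('pics/c2.png',o)
```

```text
rotor [ 0.5011852  -0.032875    0.34706593] 2.619252935876243
rotor [ 0.50118521 -0.03287499  0.34706546] 2.619252935453653
rotor [ 0.50118521 -0.03287499  0.34706551] 2.619252935456089
rotor [ 0.48652365 -0.01674662  0.97801354] 41.96581690718153
stud top [ 0.498  -0.0285  0.144 ] scene tip [ 0.4911 -0.0396  0.144 ]
tgt mouth [ 0.5532 -0.0767] scene mouths [ 0.5642 -0.0096  0.108 ] [ 0.552  -0.0795  0.108 ] [0.5136 0.0363 0.108 ]
block [ 0.53756547  0.35986561 -1.24484603] [ 0.4 -0.1  0.6 -0.2 -0.1 -0.2 -0.2 -0.1 -0.7  0.3 -0.5  0.4  0.5 -0.1]
long hole [0.50535567 0.3489785 ]
cap top [0.5051 0.3472 0.117 ] [0.4946 0.3343 0.117 ] alt if short [0.5076 0.3529 0.097 ] other [0.5257 0.2825 0.097 ] [0.5229 0.278  0.117 ]
```

View pics/c2.png

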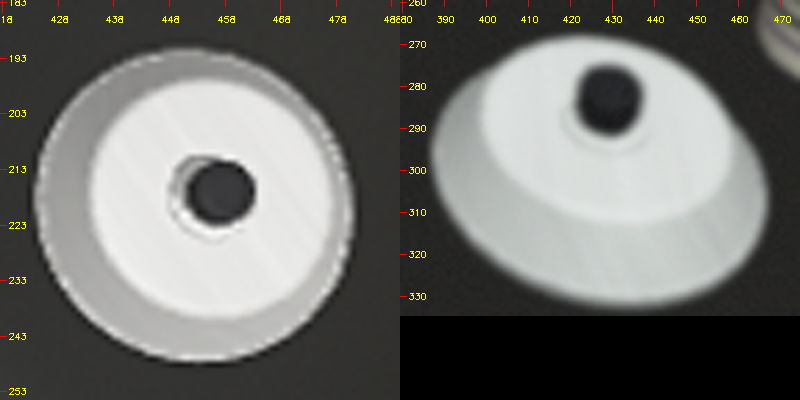

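The lid's rim spans columns 424–481 and rows 191–248 in the top view. The knob top is at top (457.3,217.1) and scene (429.4,280).

Run:
```python
from h import *
t=cv2.imread('pics/top0.png');s=cv2.imread('pics/scene0.png')
print('lid',[at('top',*p,0) for p in((424,219.4),(481.1,219.4),(452.5,191.1),(452.5,247.7))],'knob',at('top',457.3,217.1,.072),at('scene',429.4,279,.072))
C=np.array([.5005,-.0315]);a0=.347
def circ(c,r,z,n=60):
    a=np.linspace(0,2*np.pi,n);return np.c_[c[0]+r*np.cos(a),c[1]+r*np.sin(a),0*a+z]
sets=[circ(C,.088,.116),circ(C,.080,.116),circ(C,.115,.0),circ(C,.006,.144,12)]
for k in range(6):
    a=a0+k*np.pi/3;e=np.array([np.cos(a),np.sin(a),0]);u=np.array([-np.sin(a),np.cos(a),0]);w=e*np.cos(np.pi/6)+np.array([0,0,.5])
    M=np.array([*C,.108])+.066*e;th=np.linspace(0,2*np.pi,24)[:,None];sets.append(M+.01*(np.cos(th)*u+np.sin(th)*w))
L=np.array([.5052,.348]);sets+= [circ(L,.011,.117,20),circ(L,.011,.099,20)]
K=np.array([.482,-.2815]);lid=[circ(K,.088,0),circ(K,.017,.072,20)]
def draw(im,n,x,y,w,h,k):
    c=crop(im,x,y,w,h,w*k,h*k)
    for S in sets+lid:
        p=np.array([pix(n,q) for q in S]);p=((p-[x,y]+.5)*k).astype(int);cv2.polylines(c,[p.reshape(-1,1,2)],False,(0,255,0),1)
    return c
o=np.zeros((600,800,3),np.uint8)
def put(c,x,y): 
    c=c[:600-y,:800-x];o[y:y+c.shape[0],x:x+c.shape[1]]=c
put(draw(t,'top',310,175,84,84,4),0,0);put(draw(s,'scene',270,185,100,85,4),400,0)
put(draw(t,'top',208,200,40,30,6),0,345);put(draw(s,'scene',208,160,40,40,6),245,345);put(draw(s,'scene',380,260,95,75,3),490,350)
cv2.imwrite('pics/c3.png',o)
```

```text
lid [array([ 0.492 , -0.2645,  0.    ]), array([ 0.4874, -0.4434,  0.    ]), array([ 0.5801, -0.3604,  0.    ]), array([ 0.4012, -0.3475,  0.    ])] knob [ 0.489  -0.3485  0.072 ] [ 0.4901 -0.351   0.072 ]
```

View pics/c3.png

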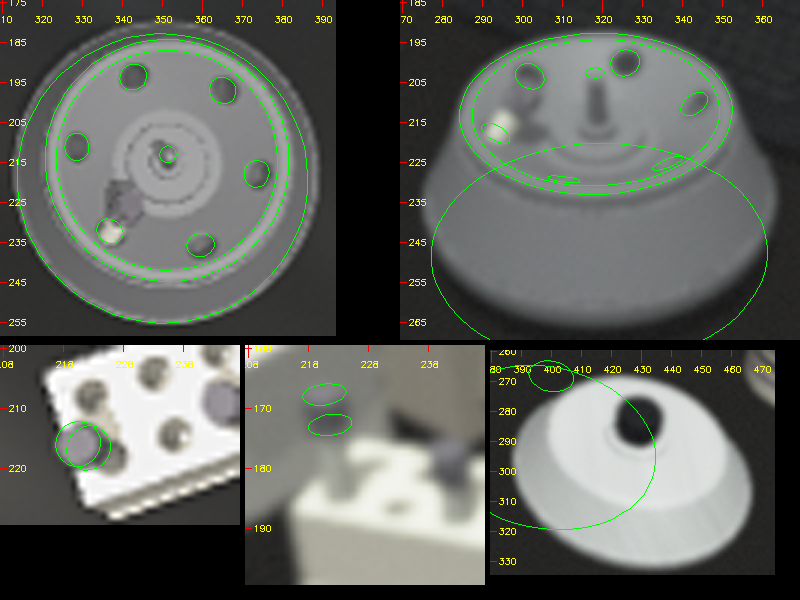

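The overlay agrees with the top view to within about 1 px, and the scene view shows a small calibration offset. Next I'll work out the first move.

```bash
cat >> h.py <<'E'
def go(P,yaw=None):
    """print tool-axes shift to TCP P and turn so that tool x is along world angle yaw (deg)"""
    s=arm.read_state();M=R.from_rotvec(s['orientation']).as_matrix()
    print('t',round(s['time'],2),'tcp',np.round(s['tcp_pos'],4),'xang',round(np.degrees(np.arctan2(M[1,0],M[0,0])),2),'z',M[:,2].round(3),'j7',round(s['joints'][6],2),'w',round(s['grip_width'],4),'F',np.round(s['wrist_force'],1))
    print('d',(M.T@(np.asarray(P)-s['tcp_pos'])).round(4), 'turn', None if yaw is None else -np.radians((yaw-np.degrees(np.arctan2(M[1,0],M[0,0]))+180)%360-180).round(4))
E
python3 -c "
from h import *
go([.505,.348,.089],109);go([.505,.348,.089],-71)"
```

```text
t 0.1 tcp [0.267  0.5646 0.2304] xang 154.69 z [-0.001 -0.002 -1.   ] j7 -0.05 w 0.0853 F [-0.1  0.1  0.5]
d [-0.3077 -0.0938  0.1416] turn 0.7974
t 0.1 tcp [0.267  0.5646 0.2304] xang 154.69 z [-0.001 -0.002 -1.   ] j7 -0.05 w 0.0853 F [-0.1  0.1  0.5]
d [-0.3077 -0.0938  0.1416] turn -2.3442
```

Careful with the scale: shifts go in shares of 750 mm and turns go in shares of 2 pi rad. That gives: -0.308 m / 0.75 = -0.4107, -0.29 m / 0.75 = -0.3867, 0.797 rad / 6.2832 = 0.1268.

```bash
echo '{"tx": [-0.0267, -0.08, -0.16, -0.24, -0.32, -0.3867, -0.4107, -0.4107], "ty": [-0.008, -0.024, -0.048, -0.0733, -0.0973, -0.1173, -0.1253, -0.1253], "tz": [0, 0, 0, 0, 0, 0, 0, 0], "yaw": [0.008, 0.0239, 0.0477, 0.0748, 0.1003, 0.1194, 0.1268, 0.1268], "jaw": [0.085, 0.085, 0.085, 0.085, 0.085, 0.085, 0.085, 0.085]}' | python3 inch.py
python3 - <<'E'
from h import *
go([.505,.348,.089],109)
im=eyes.snapshot('top')[:,:,::-1].copy();s=eyes.snapshot('scene')[:,:,::-1].copy()
cv2.imwrite('pics/m1.png',np.hstack([crop(im,195,165,80,80,400,400),crop(s,180,110,80,80,400,400)]))
E
```

```text
time: 1.1
tcp_pos: [0.5067, 0.3461, 0.2312]
orientation: [1.829, 2.554, -0.001]
wrist_force: [-0.1, -1.0, -0.3]
grip_width: 0.085
finger_force: 0.0
t 1.1 tcp [0.5067 0.3461 0.2312] xang 108.78 z [ 0.    -0.001 -1.   ] j7 -0.25 w 0.085 F [-0.1 -1.  -0.3]
d [ 0.0024 -0.001   0.1422] turn -0.0039
```

View pics/m1.png

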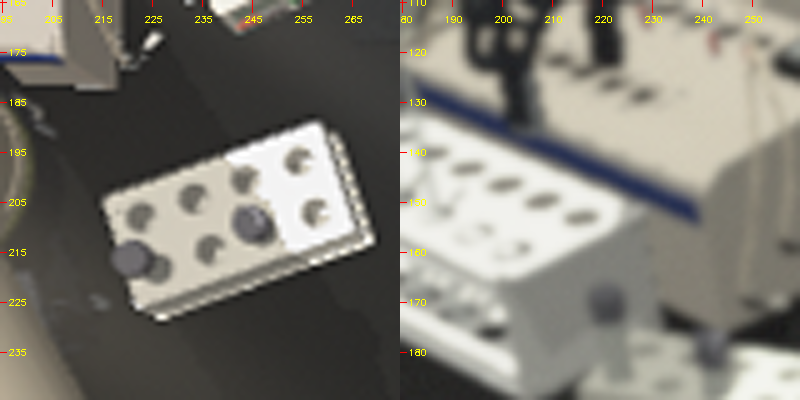

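Black fingertips are faintly visible around top (203,184)/(208,224) and scene (204,134)/(221,122). The long tube's cap is at scene (221,170). I'll compare these with the projected TCP.

Run:
```python
from h import *
T=np.array([.5067,.3461,.2312])
y=np.array([np.cos(np.radians(19)),np.sin(np.radians(19)),0])
for n in('top','scene'):
    print(n,[pix(n,T+k*y+[0,0,.010]).round(1) for k in(-.0425,0,.0425,.057,-.057)], pix(n,[.505,.348,.117]).round(1),pix(n,[.505,.348,.108]).round(1))
```

```text
top [array([212.9, 225.2]), array([207.9, 209.9]), array([203.1, 194.9]), array([201.4, 189.8]), array([214.6, 230.4])] [220.5 216. ] [221.4 216.4]
scene [array([207.4, 136.7]), array([215.1, 130.4]), array([222.4, 124.5]), array([224.8, 122.6]), array([204.7, 138.9])] [220.7 167.8] [221.2 170.3]
```

Converted, 0.143 m / 0.75 = 0.1907, -0.001 m / 0.75 = -0.0013.

```bash
echo '{"tx": [0.0013, 0.002, 0.0027, 0.0027, 0.0027, 0.0027, 0.0027, 0.0027], "ty": [-0.0013, -0.0013, -0.0013, -0.0013, -0.0013, -0.0013, -0.0013, -0.0013], "tz": [0.04, 0.0933, 0.1467, 0.18, 0.1893, 0.1907, 0.1907, 0.1907], "yaw": [0, 0, 0, 0, 0, 0, 0, 0], "jaw": [0.085, 0.085, 0.085, 0.085, 0.06, 0.04, 0.015, 0.01]}' | python3 inch.py; echo '{"tx": [0, 0, 0], "ty": [0, 0, 0], "tz": [0, 0, 0], "yaw": [0, 0, 0], "jaw": [0.01, 0.01, 0.01]}' | python3 inch.py;python3 - <<'E'
from h import *
go([.505,.348,.128],109)
im=eyes.snapshot('top')[:,:,::-1].copy();s=eyes.snapshot('scene')[:,:,::-1].copy()
cv2.imwrite('pics/m2.png',np.hstack([crop(im,195,165,80,80,400,400),crop(s,190,130,60,60,400,400)]))
E
```

```text
time: 2.2
tcp_pos: [0.5043, 0.3505, 0.0897]
orientation: [1.823, 2.558, 0.003]
wrist_force: [-1.2, -0.2, 3.3]
grip_width: 0.02
finger_force: 58.4
time: 2.58
tcp_pos: [0.5043, 0.3504, 0.0896]
orientation: [1.824, 2.558, 0.003]
wrist_force: [-0.8, 0.2, 5.9]
grip_width: 0.0202
finger_force: 58.7
t 2.58 tcp [0.5043 0.3504 0.0896] xang 109.02 z [ 0.001  0.001 -1.   ] j7 -0.23 w 0.0202 F [-0.8  0.2  5.9]
d [-0.0024 -0.0001 -0.0384] turn 0.0004
```

View pics/m2.png

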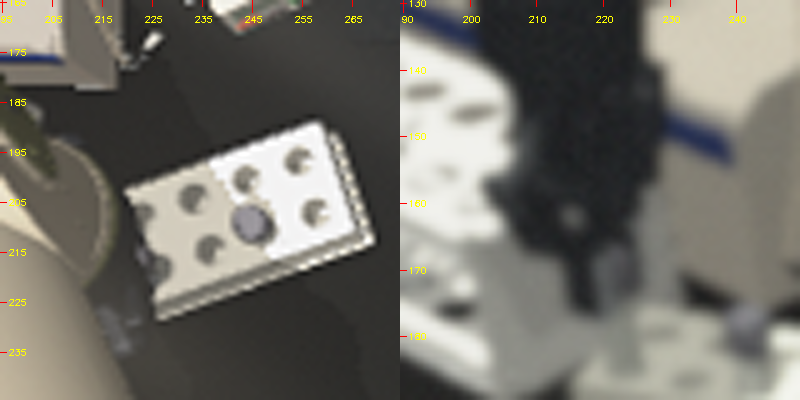

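The cap is gripped (opening 20 mm, 58 N). In the scene view it shows beside the near finger at (221,171), which puts it about 2 mm off the pad centre. I'll lift 40 mm so the tip stays in the hole mouth, then tilt the tube there by swinging the tool along an arc.

```bash
echo '{"tx": [-0.0013, -0.0027, -0.0027, -0.0027, -0.0027], "ty": [0, 0, 0, 0, 0], "tz": [-0.0133, -0.0333, -0.048, -0.0533, -0.0533], "yaw": [0, 0, 0, 0, 0], "jaw": [0.01, 0.01, 0.01, 0.01, 0.01]}' | python3 inch.py; echo '{"tx": [0.008, 0.0173, 0.0253, 0.0347, 0.0427, 0.0507, 0.0587, 0.0667], "ty": [0, 0, 0, 0, 0, 0, 0, 0], "tz": [0, 0.0013, 0.0027, 0.0053, 0.008, 0.0107, 0.0147, 0.0187], "yaw": [0, 0, 0, 0, 0, 0, 0, 0], "jaw": [0.01, 0.01, 0.01, 0.01, 0.01, 0.01, 0.01, 0.01]}' | python3 inch.py;python3 - <<'E'
from h import *
go([.505,.348,.128],109)
im=eyes.snapshot('top')[:,:,::-1].copy();s=eyes.snapshot('scene')[:,:,::-1].copy()
cv2.imwrite('pics/m3.png',np.hstack([crop(im,195,165,80,80,400,400),crop(s,190,130,60,60,400,400)]))
E
```

```text
time: 3.3
tcp_pos: [0.5046, 0.3482, 0.1287]
orientation: [1.824, 2.558, 0.001]
wrist_force: [0.5, 0.1, 0.9]
grip_width: 0.0201
finger_force: 58.8
time: 4.3
tcp_pos: [0.488, 0.3958, 0.1141]
orientation: [-1.823, -2.558, -0.0]
wrist_force: [2.7, -2.2, 3.3]
grip_width: 0.0199
finger_force: 62.4
t 4.3 tcp [0.488  0.3958 0.1141] xang 109.03 z [-0.  0. -1.] j7 -0.31 w 0.0199 F [ 2.7 -2.2  3.3]
d [-0.0507  0.0005 -0.0139] turn 0.0006
```

View pics/m3.png

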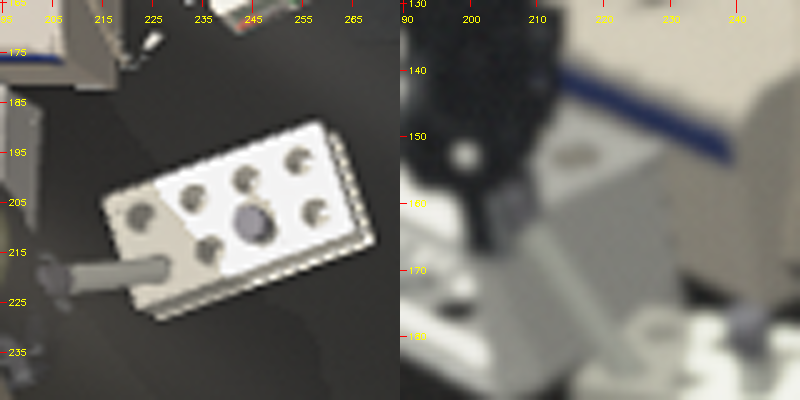

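The tube is tilted about 33° in the grip: cap at top (205,219), tip in the hole at (228,218). I'll draw it out along its axis and raise it.

Converted, -0.1 m / 0.75 = -0.1333, -0.07 m / 0.75 = -0.0933.

```bash
echo '{"tx": [0.0053, 0.0133, 0.024, 0.024, 0.024, 0.024], "ty": [0, 0, 0, 0, 0, 0], "tz": [-0.008, -0.024, -0.0467, -0.0933, -0.1333, -0.1333], "yaw": [0, 0, 0, 0, 0, 0], "jaw": [0.01, 0.01, 0.01, 0.01, 0.01, 0.01]}' | python3 inch.py; python3 -c "
from h import *
go([.5026,-.034,.215],139.9)"
```

```text
time: 5.15
tcp_pos: [0.4828, 0.4146, 0.2188]
orientation: [1.822, 2.559, 0.011]
wrist_force: [-0.3, 0.4, -0.4]
grip_width: 0.0199
finger_force: 62.5
t 5.15 tcp [0.4828 0.4146 0.2188] xang 109.11 z [ 0.004  0.006 -1.   ] j7 -0.35 w 0.0199 F [-0.3  0.4 -0.4]
d [-0.4304 -0.1282  0.0014] turn -0.5375
```

Converted, -0.405 m / 0.75 = -0.54, -0.37 m / 0.75 = -0.4933, -0.535 rad / 6.2832 = -0.0851.

```bash
echo '{"tx": [-0.04, -0.1133, -0.1867, -0.2667, -0.3467, -0.4267, -0.4933, -0.54], "ty": [-0.012, -0.0333, -0.056, -0.08, -0.104, -0.128, -0.1467, -0.1613], "tz": [0, 0, 0, 0, 0, 0, 0, 0], "yaw": [-0.0048, -0.0159, -0.0318, -0.0477, -0.0637, -0.0748, -0.0812, -0.0851], "jaw": [0.01, 0.01, 0.01, 0.01, 0.01, 0.01, 0.01, 0.01]}' | python3 inch.py;  echo '{"tx": [-0.0267, -0.0267, -0.0267], "ty": [0, 0, 0], "tz": [0, 0, 0], "yaw": [0, 0, 0], "jaw": [0.01, 0.01, 0.01]}' | python3 inch.py;python3 -c "
from h import *
go([.5026,-.034,.1887],139.9)"
```

```text
time: 6.15
tcp_pos: [0.4996, -0.012, 0.2146]
orientation: [-1.084, -2.949, -0.001]
wrist_force: [0.6, -0.6, 0.2]
grip_width: 0.0199
finger_force: 62.5
time: 6.52
tcp_pos: [0.5148, -0.0216, 0.2141]
orientation: [-1.08, -2.949, -0.0]
wrist_force: [-0.1, 0.3, -0.5]
grip_width: 0.0201
finger_force: 62.5
t 6.53 tcp [ 0.5148 -0.0216  0.2141] xang 139.76 z [-0.001  0.    -1.   ] j7 0.92 w 0.0201 F [-0.1  0.3 -0.5]
d [ 0.0013 -0.0174  0.0254] turn -0.0024
```

Converted, 0.025 m / 0.75 = 0.0333, -0.017 m / 0.75 = -0.0227.

```bash
echo '{"tx": [0, 0.0013, 0.0013, 0.0013, 0.0013], "ty": [-0.0107, -0.0227, -0.0227, -0.0227, -0.0227], "tz": [0.0053, 0.016, 0.0267, 0.0333, 0.0333], "yaw": [0, 0, 0, 0, 0], "jaw": [0.01, 0.01, 0.01, 0.01, 0.01]}' | python3 inch.py;python3 - <<'E'
from h import *
go([.5026,-.034,.1887],139.9)
im=eyes.snapshot('top')[:,:,::-1].copy();s=eyes.snapshot('scene')[:,:,::-1].copy()
cv2.imwrite('pics/t4.png',im);cv2.imwrite('pics/s4.png',s)
cv2.imwrite('pics/m4.png',np.hstack([crop(im,320,170,70,80,392,448),crop(s,290,165,70,80,392,448)]))
for n in('top','scene'):print(n,pix(n,[.5435,-.0684,.1297]).round(1))
E
```

```text
time: 7.15
tcp_pos: [0.5032, -0.035, 0.1888]
orientation: [-1.082, -2.948, 0.001]
wrist_force: [0.2, -0.1, -0.5]
grip_width: 0.02
finger_force: 62.5
t 7.15 tcp [ 0.5032 -0.035   0.1888] xang 139.7 z [-0.001 -0.    -1.   ] j7 0.94 w 0.02 F [ 0.2 -0.1 -0.5]
d [0.0011 0.0004 0.0001] turn -0.0035
top [363.7 198.5]
scene [339.7 204.3]
```

View pics/m4.png

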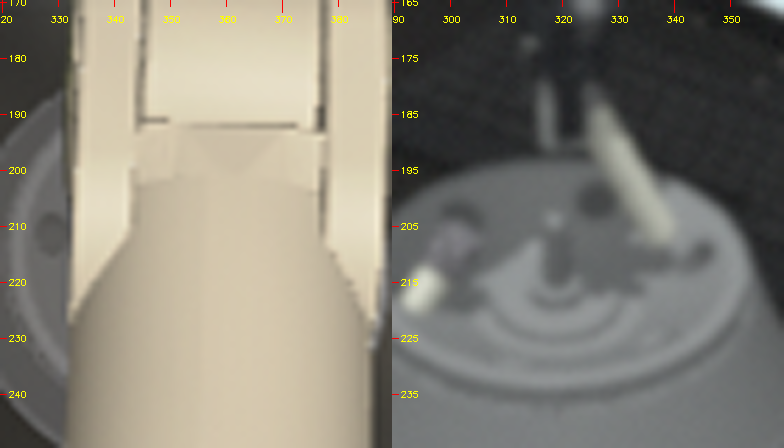

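In the scene view the tube tip is near (338,207) and the target mouth near (344.5,211), so the tip seems to be a few mm short radially. I'll measure this numerically.

Run:
```python
from h import *
s=cv2.imread('pics/s4.png').astype(int)
h=cv2.cvtColor(s.astype(np.uint8),cv2.COLOR_BGR2HSV)
for v in range(180,216,2):
    row=s[v,315:352];d=row[:,2]-row[:,0]   # yellowness
    print(v,' '.join('%3d/%-3d'%(g,y) for g,y in zip(row[8:34,1],d[8:34])))
C=np.array([.5005,-.0325]);e=np.array([.765,-.644]);T=np.array([.5032,-.035,.1888]);x=-e
for th in (26,28,30,32):
    a=np.radians(th)
    g=T+[0,0,.019]+np.r_[x*-.0025,0]
    ax=np.r_[x*np.sin(a),np.cos(a)]
    print(th,'ball',pix('scene',g-.093*ax).round(1),'tip',pix('scene',g-.101*ax).round(1),'under cap',pix('scene',g-.009*ax).round(1))
print('mouth',pix('scene',np.r_[C+.066*e,.108]).round(1))
```

```text
180  46/-4   64/-1   71/-1   64/-2   56/-2   46/-1   43/-1   43/1    43/-2   41/-2   43/-3   46/0    46/-2   47/0    44/-1   43/0    44/-4   44/-3   44/-1   39/-4   41/-3   37/-1   41/-1   41/-2   41/-2   43/-3 
182  52/-3   70/-1   80/-2   82/-2   75/-1   63/-1   53/-2   46/-1   42/-2   44/-1   43/-1   43/0    43/0    44/-2   41/-2   42/-3   46/-1   49/0    48/-3   44/-1   47/-2   46/-2   45/-3   43/-3   40/-2   41/0  
184  49/-2   70/-1   92/1   111/1   115/4   106/5    82/1    54/1    42/-1   41/-2   45/-1   45/1    42/0    41/-2   44/1    47/-3   46/-2   45/-2   45/-1   44/-1   45/-2   46/-1   46/-3   43/-2   42/-2   45/-2 
186  49/-2   77/-1  107/1   129/6   140/6   136/6   115/5    85/3    61/-1   50/-3   45/-1   44/-2   40/-3   44/-1   45/-1   45/-2   47/0    46/-1   44/-1   45/-2   45/-2   45/-2   45/-1   43/-1   41/-1   45/-1 
188  55/-1   79/1   107/3   128/5   140/6   145/7   141/8   127/6   101/4    68/1    49/-1   41/0    46/0    46/-2   48/-2   44/-4   45/-1   42/-3   42/-2   44/-1   45/0    44/-3   43/-1   40/0    44/-1   43/-1 
190  81/-1   92/0   111/4   129/6   141/
[... 2291 characters left out ...]

212 102/-3  102/-4  102/-4  103/-4  102/-4  101/-5  101/-4  102/-2  100/-3  100/-2  100/-3  101/-2  100/-2  102/-2   99/-3  103/-3  108/-3  114/-3  114/-3  111/-2  108/-3  107/-3  112/-3  123/-4  132/-4  138/-4 
214 116/-4  107/-3  104/-4  101/-3  101/-4  101/-3  101/-3  103/-2  102/-4  104/-5  113/-3  121/-3  125/-4  126/-3  129/-5  129/-3  133/-3  135/-3  131/-5  130/-4  130/-3  132/-4  135/-5  137/-4  137/-2  140/-4 
26 ball [336.4 206.6] tip [337.7 208.7] under cap [322.1 183.9]
28 ball [337.5 206. ] tip [338.8 208. ] under cap [322.2 183.8]
30 ball [338.5 205.3] tip [340.  207.3] under cap [322.3 183.7]
32 ball [339.6 204.7] tip [341.1 206.6] under cap [322.4 183.7]
mouth [343.4 210.6]
```

Careful with the scale: shifts go in shares of 750 mm and turns go in shares of 2 pi rad. That gives: -0.0145 m / 0.75 = -0.0193, 0.0135 m / 0.75 = 0.018.

```bash
echo '{"tx": [-0.0067, -0.014, -0.0167, -0.0193, -0.0193], "ty": [0, 0, 0, 0, 0], "tz": [0.004, 0.0087, 0.0133, 0.018, 0.018], "yaw": [0, 0, 0, 0, 0], "jaw": [0.01, 0.01, 0.01, 0.01, 0.01]}' | python3 inch.py; echo '{"tx": [-0.0027, -0.0027], "ty": [0, 0], "tz": [0.0047, 0.0047], "yaw": [0, 0], "jaw": [0.01, 0.01]}' | python3 inch.py; echo '{"tx": [-0.002, -0.002], "ty": [0, 0], "tz": [0.0035, 0.0035], "yaw": [0, 0], "jaw": [0.01, 0.01]}' | python3 inch.py; echo '{"tx": [-0.002, -0.002], "ty": [0, 0], "tz": [0.0035, 0.0035], "yaw": [0, 0], "jaw": [0.01, 0.01]}' | python3 inch.py
```

```text
time: 7.88
tcp_pos: [0.5143, -0.0448, 0.1753]
orientation: [-1.083, -2.948, 0.001]
wrist_force: [-0.4, 0.4, -0.2]
grip_width: 0.0203
finger_force: 62.5
time: 8.12
tcp_pos: [0.5159, -0.046, 0.172]
orientation: [-1.083, -2.949, 0.0]
wrist_force: [0.1, 0.2, 0.3]
grip_width: 0.0199
finger_force: 62.5
time: 8.38
tcp_pos: [0.5171, -0.047, 0.1695]
orientation: [-1.083, -2.949, 0.0]
wrist_force: [-0.5, -0.5, -0.2]
grip_width: 0.0202
finger_force: 62.5
time: 8.62
tcp_pos: [0.5182, -0.048, 0.1668]
orientation: [-1.083, -2.949, 0.0]
wrist_force: [-0.6, 1.0, -0.9]
grip_width: 0.0197
finger_force: 62.5
```

Converted, 0.0035 m / 0.75 = 0.0047, -0.002 m / 0.75 = -0.0027.

```bash
for i in 1 2; do echo '{"tx": [-0.0013, -0.0027, -0.0027], "ty": [0, 0, 0], "tz": [0.0023, 0.0047, 0.0047], "yaw": [0, 0, 0], "jaw": [0.01, 0.01, 0.01]}' | python3 inch.py | grep -E 'tcp|wrist'; done
python3 - <<'E'
from h import *
s=eyes.snapshot('scene')[:,:,::-1].astype(int);cv2.imwrite('pics/s5.png',s)
for v in range(192,218,2):
    r=s[v];d=r[:,2]-r[:,0];c=[u for u in range(326,352) if d[u]>=2];print(v,c[:1],c[-1:],s[v,336:352,1])
E
```

```text
tcp_pos: [0.5198, -0.0493, 0.1634]
wrist_force: [0.0, -0.2, -0.5]
tcp_pos: [0.5213, -0.0505, 0.1599]
wrist_force: [-0.1, -0.1, -0.6]
192 [336] [338] [108  94  68  46  33  36  40  40  40  43  47  49  44  46  44  44]
194 [335] [339] [136 130 109  81  53  38  34  36  35  39  40  39  37  42  43  47]
196 [334] [341] [141 146 143 124  94  61  40  34  35  36  32  35  35  37  41  44]
198 [334] [341] [141 159 168 168 152 122  89  66  50  38  31  33  33  36  36  36]
200 [335] [342] [136 152 167 177 177 165 141 112  95  87  78  63  46  37  31  32]
202 [336] [343] [122 135 153 167 176 179 170 149 137 138 137 125 105  77  52  38]
204 [337] [344] [109 119 136 152 166 174 180 175 163 154 150 148 142 127  98  65]
206 [338] [345] [101 107 121 137 152 165 176 180 177 168 155 148 148 145 133 109]
208 [339] [346] [102 101 105 117 132 149 163 175 180 178 165 151 145 147 148 138]
210 [340] [347] [101  99 100 103 114 131 148 162 172 178 173 159 147 145 148 146]
212 [341] [345] [ 98  99  97  98  99 108 127 143 155 160 156 148 142 142 146 148]
214 [] [] [ 99  98  99  98  96  96 107 126 138 143 141 141 140 141 147 149]
216 [] [] [ 98  99 101 103 107 111 120 130 137 138 139 139 139 144 147 145][ WARN:0@1.117] global loadsave.cpp:1063 imwrite_ Unsupported depth image for selected encoder is fallbacked to CV_8U.
```

The ball is inside the mouth: no contact force, and the lip hides the tip. I'll keep going, steering slightly inward to bring the tilt round to 30°.

Converted, 0.01 m / 0.75 = 0.0133, 0.0067 m / 0.75 = 0.0089.

```bash
for i in 1 2 3; do echo '{"tx": [-0.0013, -0.0027, -0.004, -0.006, -0.006], "ty": [0, 0, 0, 0, 0], "tz": [0.0029, 0.006, 0.0089, 0.0133, 0.0133], "yaw": [0, 0, 0, 0, 0], "jaw": [0.01, 0.01, 0.01, 0.01, 0.01]}' | python3 inch.py | grep -E 'time|tcp|wrist'; done
```

```text
time: 10.05
tcp_pos: [0.5246, -0.0535, 0.1497]
wrist_force: [-0.0, 0.4, 0.7]
time: 10.68
tcp_pos: [0.528, -0.0565, 0.1397]
wrist_force: [-0.5, -0.4, -0.3]
time: 11.3
tcp_pos: [0.5316, -0.0594, 0.1297]
wrist_force: [0.7, -0.3, 0.4]
```

Converted, 0.005 m / 0.75 = 0.0067, -0.0025 m / 0.75 = -0.0033.

```bash
for i in 1 2; do echo '{"tx": [-0.0013, -0.0033, -0.0033], "ty": [0, 0, 0], "tz": [0.0027, 0.0067, 0.0067], "yaw": [0, 0, 0], "jaw": [0.01, 0.01, 0.01]}' | python3 inch.py | grep -E 'time|tcp|wrist'; done;  for i in 1 2 3; do echo '{"tx": [-0.0013, -0.0013], "ty": [0, 0], "tz": [0.0023, 0.0023], "yaw": [0, 0], "jaw": [0.01, 0.01]}' | python3 inch.py | grep -E 'time|tcp|wrist'; done
```

```text
time: 11.68
tcp_pos: [0.5335, -0.061, 0.1248]
wrist_force: [0.6, -1.2, 0.3]
time: 12.05
tcp_pos: [0.5355, -0.0626, 0.1197]
wrist_force: [0.0, -2.1, -1.3]
time: 12.3
tcp_pos: [0.5361, -0.0631, 0.1182]
wrist_force: [-0.0, -0.5, -1.1]
time: 12.55
tcp_pos: [0.5368, -0.0636, 0.1164]
wrist_force: [-1.8, 0.3, 0.4]
time: 12.8
tcp_pos: [0.5373, -0.0638, 0.1156]
wrist_force: [-7.7, 2.1, 10.4]
```

Floor contact comes at the expected height. One more small press, then I'll release to a modest opening and rise.

Converted, 0.001 m / 0.75 = 0.0013, -0.0005 m / 0.75 = -0.0007.

```bash
echo '{"tx": [-0.0007, -0.0007], "ty": [0, 0], "tz": [0.0013, 0.0013], "yaw": [0, 0], "jaw": [0.01, 0.01]}' | python3 inch.py | grep -E 'time|tcp|wrist'; echo '{"tx": [0, 0, 0], "ty": [0, 0, 0], "tz": [0, 0, 0], "yaw": [0, 0, 0], "jaw": [0.03, 0.05, 0.05]}' | python3 inch.py| grep -E 'time|tcp|wrist|width'; echo '{"tx": [0, 0, 0, 0], "ty": [0, 0, 0, 0], "tz": [-0.0267, -0.08, -0.1467, -0.1733], "yaw": [0, 0, 0, 0], "jaw": [0.05, 0.05, 0.05, 0.05]}' | python3 inch.py| grep -E 'time|tcp|wrist'; python3 -c "
from h import *
im=eyes.snapshot('scene')[:,:,::-1];cv2.imwrite('pics/s6.png',im)
go([.4895,-.3515,.25],139.9)
C=np.array([.5005,-.0325])
for a in(.347-np.pi/3,.347+2*np.pi/3):
  e=np.r_[np.cos(a),np.sin(a),0];u=np.r_[-.5*e[:2],.866];M=np.r_[C,.108]+.066*e
  print([pix('scene',M+k*u).round(1) for k in(0,.022,.031,.04)])
s=im.astype(int)
for v in range(190,216,2):print(v,s[v,322:352,1],)
"
```

```text
time: 13.05
tcp_pos: [0.5375, -0.0637, 0.1154]
wrist_force: [-13.6, 4.9, 19.2]
time: 13.42
tcp_pos: [0.5382, -0.0647, 0.1138]
wrist_force: [0.7, 0.4, -0.1]
grip_width: 0.0499
time: 13.92
tcp_pos: [0.5393, -0.0651, 0.247]
wrist_force: [0.8, -0.1, -0.7]
t 13.97 tcp [ 0.5399 -0.0651  0.2486] xang 139.66 z [ 0.006  0.    -1.   ] j7 1.01 w 0.05 F [ 1.6 -0.1  2.4]
d [-0.147  -0.2509 -0.0017] turn -0.0041
[array([343.4, 210.6]), array([339.4, 205.2]), array([337.7, 203. ]), array([336. , 200.8])]
[array([293.7, 217.9]), array([297.6, 211.3]), array([299.2, 208.6]), array([300.8, 205.8])]
190 [45 42 44 42 42 43 42 41 45 44 42 36 35 33 36 34 35 30 35 36 32 34 35 33
 31 32 32 33 36 35]
192 [62 61 58 56 54 51 47 45 41 37 35 38 35 34 35 36 32 31 34 35 33 33 33 34
 35 35 38 34 31 34]
194 [98 97 95 94 92 89 87 86 83 81 80 73 61 49 42 38 35 35 35 34 37 34 32 32
 37 33 31 33 34 35]
196 [109 109 105 104 102  99 100 105 112 127 139 140 132 118 104  89  76  63
  53  43  38  37  36  35  33  36  34  34  35  33]
198 [106  97  91  84  80  79  86 100 125 145 155 156 154 149 141 127 116 112
 103  89  75  64 
[... 348 characters left out ...]
114 114 110 103
 102 102 102 103 101 102 100 100  98  88  69  51]
206 [155 163 165 162 159 160 157 158 157 155 148 132 111  95  87  91  93  97
 102 119 136 140 124 107 101 107 112 111 106  91]
208 [152 164 163 162 162 158 157 157 156 155 152 146 132 112  94  89  95 106
 120 144 171 183 169 139 116 121 135 144 144 136]
210 [145 155 157 156 157 157 156 155 155 152 150 141 125 110 100 100 108 122
 141 157 174 186 190 179 157 140 139 144 149 147]
212 [137 148 151 154 153 153 153 154 153 151 145 130 112 102  99  99 102 108
 123 138 153 166 174 174 163 150 143 144 148 150]
214 [131 145 150 153 152 151 151 151 152 152 148 137 125 116 112 112 116 122
 129 134 141 145 149 147 142 140 140 143 147 150]
```

The cap shows at about scene (334,199) and the body at (343,209), close to the fully-home prediction of (336,201). I'll check by pressing the cap with closed fingers. If the tube is home, contact should come at z≈0.148.

Converted, 0.092 m / 0.75 = 0.1227, 0.08 m / 0.75 = 0.1067.

```bash
echo '{"tx": [0, 0, 0, 0, 0], "ty": [0, 0, 0, 0, 0], "tz": [0, 0.0533, 0.1067, 0.1227, 0.1227], "yaw": [0, 0, 0, 0, 0], "jaw": [0, 0, 0, 0, 0]}' | python3 inch.py | grep -E 'tcp|wrist|width'; for i in 1 2 3 4 5; do echo '{"tx": [0, 0], "ty": [0, 0], "tz": [0.002, 0.0027], "yaw": [0, 0], "jaw": [0, 0]}' | python3 inch.py| grep -E 'tcp|wrist'; done
```

```text
tcp_pos: [0.5375, -0.0647, 0.1511]
wrist_force: [-1.0, -0.6, 0.6]
grip_width: 0.0001
tcp_pos: [0.5389, -0.0648, 0.1512]
wrist_force: [-0.6, -0.6, -0.7]
tcp_pos: [0.5382, -0.0647, 0.1482]
wrist_force: [-0.3, -0.3, 0.0]
tcp_pos: [0.5383, -0.0646, 0.1462]
wrist_force: [-0.8, 0.2, 4.2]
tcp_pos: [0.5389, -0.0642, 0.1454]
wrist_force: [-4.7, 2.1, 12.8]
tcp_pos: [0.5395, -0.0637, 0.1448]
wrist_force: [-7.3, 5.2, 24.6]
```

The tube is home: firm contact at z≈0.146. Now the lid.

Converted, -0.105 m / 0.75 = -0.14, -0.1 m / 0.75 = -0.1333.

```bash
echo '{"tx": [0, 0, 0, 0], "ty": [0, 0, 0, 0], "tz": [-0.0267, -0.08, -0.1333, -0.14], "yaw": [0, 0, 0, 0], "jaw": [0, 0.03, 0.085, 0.085]}' | python3 inch.py| grep -E 'time|tcp'; python3 -c "
from h import *
go([.4895,-.3515,.12],180)"
```

```text
time: 16.35
tcp_pos: [0.5395, -0.0651, 0.25]
t 16.35 tcp [ 0.5395 -0.0651  0.25  ] xang 139.67 z [ 0.005  0.    -1.   ] j7 1.01 w 0.0541 F [ 0.6 -0.3 -1.2]
d [-0.1467 -0.2511  0.1297] turn -0.704
```

Converted, -0.251 m / 0.75 = -0.3347, -0.244 m / 0.75 = -0.3253, -0.704 rad / 6.2832 = -0.112.

```bash
echo '{"tx": [-0.024, -0.0533, -0.0907, -0.1307, -0.1667, -0.1893, -0.196, -0.196], "ty": [-0.04, -0.0933, -0.1573, -0.2267, -0.288, -0.3253, -0.3347, -0.3347], "tz": [0, 0, 0.0133, 0.04, 0.08, 0.12, 0.1533, 0.1733], "yaw": [-0.0143, -0.0318, -0.0573, -0.0796, -0.0987, -0.1098, -0.112, -0.112], "jaw": [0.085, 0.085, 0.085, 0.085, 0.085, 0.085, 0.085, 0.085]}' | python3 inch.py| grep -E 'time|tcp|wrist'; echo '{"tx": [0], "ty": [0], "tz": [0], "yaw": [0], "jaw": [0.085]}' | python3 inch.py | grep tcp; python3 -c "
from h import *
go([.4895,-.3515,.048],180)
T=[.4895,-.3515,.064]
im=eyes.snapshot('scene')[:,:,::-1];cv2.imwrite('pics/s7.png',im)
"
```

```text
time: 17.35
tcp_pos: [0.4862, -0.3515, 0.1145]
wrist_force: [0.7, 0.6, 0.1]
tcp_pos: [0.4874, -0.3497, 0.1155]
t 17.48 tcp [ 0.4874 -0.3497  0.1155] xang -179.95 z [-0.002  0.002 -1.   ] j7 2.33 w 0.0849 F [ 0.3 -0.   0.3]
d [-0.0022 -0.0019  0.0675] turn 0.0009
```

Converted, 0.067 m / 0.75 = 0.0893, 0.064 m / 0.75 = 0.0853.

```bash
echo '{"tx": [-0.0013, -0.0027, -0.0027, -0.0027, -0.0027, -0.0027, -0.0027, -0.0027], "ty": [-0.0013, -0.0013, -0.0013, -0.0013, -0.0013, -0.0013, -0.0013, -0.0013], "tz": [0.0267, 0.06, 0.0853, 0.0893, 0.0893, 0.0893, 0.0893, 0.0893], "yaw": [0, 0, 0, 0, 0, 0, 0, 0], "jaw": [0.085, 0.085, 0.085, 0.06, 0.045, 0.02, 0.02, 0.02]}' | python3 inch.py| grep -vE 'orient'; echo '{"tx": [0, 0, 0, 0, 0], "ty": [0, 0, 0, 0, 0], "tz": [-0.0067, -0.0333, -0.08, -0.12, -0.12], "yaw": [0, 0, 0, 0, 0], "jaw": [0.02, 0.02, 0.02, 0.02, 0.02]}' | python3 inch.py| grep -vE 'orient'
```

```text
time: 18.52
tcp_pos: [0.4905, -0.3528, 0.0513]
wrist_force: [-0.8, 0.2, 5.7]
grip_width: 0.032
finger_force: 60.0
time: 19.15
tcp_pos: [0.4911, -0.3535, 0.1436]
wrist_force: [0.0, 0.3, -3.2]
grip_width: 0.0318
finger_force: 59.9
```

The lid is lifted (−3.2 N, about 350 g). I'll refine the rotor and lid centres from the first pictures with an edge fit in each camera, and meanwhile raise the lid.

Converted, -0.08 m / 0.75 = -0.1067, -0.06 m / 0.75 = -0.08.

```bash
echo '{"tx": [0, 0, 0, 0], "ty": [0, 0, 0, 0], "tz": [-0.04, -0.08, -0.1067, -0.1067], "yaw": [0, 0, 0, 0], "jaw": [0.02, 0.02, 0.02, 0.02]}' | python3 inch.py| grep -vE 'orient'
python3 - <<'E'
from h import *
from scipy.ndimage import map_coordinates as mc, gaussian_filter as gf
from scipy.optimize import minimize
for n,f in(('top','pics/top0.png'),('scene','pics/scene0.png')):
    g=gf(cv2.imread(f,0).astype(float),.7)
    p=eyes.camera_params(n);E=p['extrinsics'];K=p['camera_matrix']
    def pj(P):
        c=(P-E[:3,3])@E[:3,:3]*[1,-1,-1];q=c@K.T;return q[:,:2]/q[:,2:]
    a=np.linspace(0,2*np.pi,360,endpoint=False);D=np.c_[np.cos(a),np.sin(a)]
    def fit(c0,r,z,free=False):
        def smp(c,r):
            q=pj(np.c_[c+r*D,np.full(360,z)]);return mc(g,[q[:,1],q[:,0]],order=1)
        f=lambda v:-np.mean(np.abs(smp(v[:2],v[2]+.002)-smp(v[:2],v[2]-.002)))
        best=None
        for dx in np.arange(-.006,.0061,.001):
            for dy in np.arange(-.006,.0061,.001):
                for dr in (-.002,-.001,0,.001,.002):
                    v=[c0[0]+dx,c0[1]+dy,r+dr]; q=f(v)
                    if best is None or q<best[0]:best=(q,v)
        m=minimize(f,best[1],method='Nelder-Mead',options=dict(initial_simplex=np.array(best[1])+np.array([[0,0,0],[.001,0,0],[0,.001,0],[0,0,.001]])))
        return m.x.round(4),round(m.fun,1)
    for r in(.080,.088):print(n,'rotor',r,fit((.5005,-.0325),r,.116))
    print(n,'lid',fit((.490,-.352),.088,0.0),fit((.490,-.352),.088,0.003),'knob',fit((.490,-.351),.017,.072))
E
```

```text
time: 19.65
tcp_pos: [0.4901, -0.3526, 0.2207]
wrist_force: [-0.0, 0.2, -3.4]
grip_width: 0.0321
finger_force: 60.1
top rotor 0.08 (array([ 0.5047, -0.0303,  0.0842]), np.float64(-23.7))
top rotor 0.088 (array([ 0.5002, -0.0334,  0.0883]), np.float64(-30.2))
top lid (array([ 0.4903, -0.3535,  0.0893]), np.float64(-67.9)) (array([ 0.49  , -0.3526,  0.0891]), np.float64(-68.1)) knob (array([ 0.4885, -0.3484,  0.0181]), np.float64(-87.2))
scene rotor 0.08 (array([ 0.5078, -0.0375,  0.0822]), np.float64(-15.5))
scene rotor 0.088 (array([ 0.5007, -0.0323,  0.0894]), np.float64(-25.2))
scene lid (array([ 0.4958, -0.3503,  0.0911]), np.float64(-51.6)) (array([ 0.4931, -0.3512,  0.0907]), np.float64(-51.8)) knob (array([ 0.4804, -0.3554,  0.0189]), np.float64(-57.7))
```

Converted, 0.32 m / 0.75 = 0.4267, 0.305 m / 0.75 = 0.4067.

```bash
python3 -c "
from h import *
go([.5012,-.0328,.22],180)"; echo '{"tx": [0, -0.0027, -0.0053, -0.008, -0.0107, -0.0133, -0.0133, -0.014], "ty": [0.04, 0.1, 0.1667, 0.2333, 0.3, 0.36, 0.4067, 0.4267], "tz": [0, 0, 0, 0, 0, 0, 0, 0], "yaw": [0, 0, 0, 0, 0, 0, 0, 0], "jaw": [0.02, 0.02, 0.02, 0.02, 0.02, 0.02, 0.02, 0.02]}' | python3 inch.py|grep -v orient; echo '{"tx": [0, 0], "ty": [0, 0], "tz": [0, 0], "yaw": [0, 0], "jaw": [0.02, 0.02]}' | python3 inch.py|grep tcp
python3 - <<'E'
from h import *
go([.5012,-.0328,.22],180)
s=eyes.snapshot('scene')[:,:,::-1].copy();t=eyes.snapshot('top')[:,:,::-1].copy()
cv2.imwrite('pics/s8.png',s);cv2.imwrite('pics/t8.png',t)
E
```

```text
t 19.65 tcp [ 0.4901 -0.3526  0.2207] xang -179.99 z [ 0.001 -0.001 -1.   ] j7 2.3 w 0.0321 F [-0.   0.2 -3.4]
d [-0.0112  0.3198  0.0004] turn 0.0001
time: 20.65
tcp_pos: [0.4993, -0.0296, 0.2183]
wrist_force: [-0.8, -0.2, -2.7]
grip_width: 0.0322
finger_force: 60.4
tcp_pos: [0.5, -0.0341, 0.2196]
t 20.9 tcp [ 0.5    -0.0341  0.2196] xang 179.88 z [-0.001 -0.001 -1.   ] j7 1.62 w 0.0322 F [ 1. -0. -3.]
d [-0.0012  0.0013 -0.0004] turn -0.0022
```

Converted, 0.023 m / 0.75 = 0.0307, -0.001 m / 0.75 = -0.0013.

```bash
echo '{"tx": [-0.0013, -0.0013, -0.0013, -0.0013, -0.0013], "ty": [0.0013, 0.0013, 0.0013, 0.0013, 0.0013], "tz": [0.0067, 0.02, 0.0307, 0.0307, 0.0307], "yaw": [0, 0, 0, 0, 0], "jaw": [0.02, 0.02, 0.02, 0.02, 0.02]}' | python3 inch.py|grep -E 'tcp|wrist'; for i in 1 2 3 4; do echo '{"tx": [0, 0, 0], "ty": [0, 0, 0], "tz": [0.002, 0.004, 0.004], "yaw": [0, 0, 0], "jaw": [0.02, 0.02, 0.02]}' | python3 inch.py|grep -E 'tcp|wrist'; done
```

```text
tcp_pos: [0.5013, -0.0312, 0.197]
wrist_force: [0.6, -0.0, -3.1]
tcp_pos: [0.5011, -0.0312, 0.1939]
wrist_force: [-0.5, 0.0, -4.2]
tcp_pos: [0.5011, -0.0312, 0.1908]
wrist_force: [1.0, 0.3, -2.6]
tcp_pos: [0.5011, -0.0314, 0.1878]
wrist_force: [-0.2, -0.8, -3.1]
tcp_pos: [0.5011, -0.0316, 0.1848]
wrist_force: [-0.3, -2.4, -3.2]
```

The sleeve is over the stud with only a slight sideways force, so I'll ease −y by about 1 mm and lower the lid.

Converted, 0.004 m / 0.75 = 0.0053, 0.0015 m / 0.75 = 0.002.

```bash
echo '{"tx": [0, 0, 0], "ty": [-0.0016, -0.0016, -0.0016], "tz": [0.002, 0.0053, 0.0053], "yaw": [0, 0, 0], "jaw": [0.02, 0.02, 0.02]}' | python3 inch.py|grep -E 'tcp|wrist'; for i in 1 2 3 4; do echo '{"tx": [0, 0, 0], "ty": [0, 0, 0], "tz": [0.002, 0.004, 0.004], "yaw": [0, 0, 0], "jaw": [0.02, 0.02, 0.02]}' | python3 inch.py|grep -E 'tcp|wrist'; done
```

```text
tcp_pos: [0.501, -0.032, 0.1806]
wrist_force: [0.1, 0.5, -3.7]
tcp_pos: [0.5011, -0.0324, 0.1778]
wrist_force: [-0.2, 0.1, -2.0]
tcp_pos: [0.5011, -0.0324, 0.1748]
wrist_force: [0.6, -0.0, -3.3]
tcp_pos: [0.5011, -0.0324, 0.1718]
wrist_force: [0.3, -0.2, -2.7]
tcp_pos: [0.5011, -0.0324, 0.1688]
wrist_force: [-0.3, 0.3, -3.1]
```

Converted, 0.001 m / 0.75 = 0.0013.

```bash
for i in 1 2 3; do echo '{"tx": [0, 0, 0], "ty": [0, 0, 0], "tz": [0.0013, 0.0013, 0.0013], "yaw": [0, 0, 0], "jaw": [0.02, 0.02, 0.02]}' | python3 inch.py|grep -E 'tcp|wrist'; done
```

```text
tcp_pos: [0.5012, -0.0324, 0.168]
wrist_force: [-1.2, -0.0, -2.0]
tcp_pos: [0.5013, -0.0324, 0.1673]
wrist_force: [-2.6, 0.4, 2.6]
tcp_pos: [0.5014, -0.0324, 0.1673]
wrist_force: [-6.7, 1.0, 12.6]
```

The lid seats at the expected height. Now I'll release, retreat and look.

Converted, -0.001 m / 0.75 = -0.0013.

```bash
echo '{"tx": [0, 0, 0, 0, 0], "ty": [0, 0, 0, 0, 0], "tz": [-0.0013, -0.0013, -0.0013, -0.0013, -0.0013], "yaw": [0, 0, 0, 0, 0], "jaw": [0.02, 0.04, 0.07, 0.085, 0.085]}' | python3 inch.py|grep -E 'tcp|wrist|width'; echo '{"tx": [0, 0, 0, 0], "ty": [0, 0, 0, 0], "tz": [-0.0267, -0.08, -0.1333, -0.1733], "yaw": [0, 0, 0, 0], "jaw": [0.085, 0.085, 0.085, 0.085]}' | python3 inch.py|grep -E 'time|tcp|wrist'; echo '{"tx": [0, 0, 0, 0, 0, 0, 0, 0], "ty": [0.0533, 0.1333, 0.2, 0.28, 0.36, 0.4133, 0.44, 0.44], "tz": [0, 0, 0, 0, 0, 0, 0, 0], "yaw": [0, 0, 0, 0, 0, 0, 0, 0], "jaw": [0.085, 0.085, 0.085, 0.085, 0.085, 0.085, 0.085, 0.085]}' | python3 inch.py|grep -E 'time|tcp|wrist'
python3 - <<'E'
from h import *
s=eyes.snapshot('scene')[:,:,::-1].copy();t=eyes.snapshot('top')[:,:,::-1].copy()
C=np.array([.5005,-.0328])
def dr(im,n,c):
    x,y,w,h,k=c;o=crop(im,x,y,w,h,w*k,h*k);a=np.linspace(0,2*np.pi,60)
    for r,z in((.088,.116),(.017,.188)):
        p=np.array([pix(n,[C[0]+r*np.cos(b),C[1]+r*np.sin(b),z]) for b in a]);cv2.polylines(o,[((p-[x,y]+.5)*k).astype(int).reshape(-1,1,2)],True,(0,255,0),1)
    return o
cv2.imwrite('pics/m9.png',np.hstack([dr(t,'top',(305,165,100,100,4)),dr(s,'scene',(265,170,100,100,4))]))
E
```

```text
tcp_pos: [0.5012, -0.0324, 0.1669]
wrist_force: [-0.0, -0.4, -0.5]
grip_width: 0.0847
time: 27.25
tcp_pos: [0.5015, -0.0324, 0.2988]
wrist_force: [0.9, 0.0, -0.3]
time: 28.25
tcp_pos: [0.501, 0.2981, 0.2965]
wrist_force: [-0.2, -1.7, 0.1]
```

View pics/m9.png

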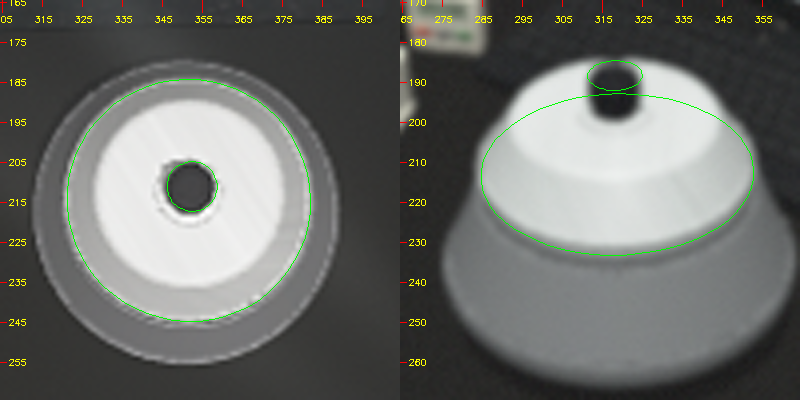

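In both views the lid is concentric with the rim. The knob is at top (352,211) and the rim edge follows the projected seat circle evenly, so it sits flat. Handing in.

```bash
python3 -c "
from station import arm, eyes, job
print(job.close_job())"
```

```text
the job is handed in; nothing more can be done
None
```

I put the long tube fully home in the pocket opposite the loaded one, set the lid flat on the rotor rim and let it go, and handed the job in at about 28 s; no verdict came back.

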